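# Fit the mill cup and hold it down to grind

## Robot

A 7-joint arm with a two-finger parallel gripper is mounted at the origin on the work surface. World frame = base frame: x ahead of the robot, y to its left, z up, the work surface at z = 0. Lengths are in mm, angles in rad, forces in N, time in s.
With the tool pointing down it reaches from about 425 to 875 mm from the base axis. Payload 4.7 kg.
Tool frame: the origin (TCP) lies midway between the tips of the shut fingers; the grasp point (between the pads) lies 19 mm behind it (tcp_to_grasp is the distance from the TCP to the grasp point, in mm); z points along the fingers, y is the line along which they close (so a half turn about z gives the same grasp; the last joint's range is limited). The gripper opens to 85 mm and grips with 20 to 120 N. Pads are 22 mm wide; open, the fingers measure 114 mm over their backs; the gripper's body (76 mm by 85 mm) begins 54 mm behind the grasp point. The pads swing forward as they close: fully open they stand 13 mm farther back than shut.
Start: joints at [-1.248, 0.321, -0.07, 1.45, 0.023, 1.371, -0.057], TCP at [197.572, 619.266, 231.349] pointing down, gripper open.
Joint ranges: [-2.86, 2.86], [-0.3, 2.09], [-1.38, 1.24], [0.06, 2.45], [-1.56, 4.7], [0.09, 2.05], [-2.69, 2.69]. Speed limits (rad/s): [2.57, 2.57, 3.14, 3.14, 3.14, 3.14, 3.14].

## Interface

Orientations are given as a rotation vector (axis times angle).
In Python, from station import * gives the robot as it stands.
- The arm moves only by the tool carry_out, never from a script. Its arguments are lists of equal length, an entry for each row: "grip": the finger opening in m, from 0 to 0.0854; "linear": the shift along the tool's x, y, z in m, a list of three; "spin": the turn about the tool's z in degrees. In form: {"grip": [grip, ...], "linear": [[dx, dy, dz], ...], "spin": [spin, ...]}. A call has 1 to 5 rows; each row shifts and turns the commanded pose from where the row before left it, along the tool's axes as they then stand; what a row does not reach is not made up. A row lasts 1/12 s, in which the tool goes at most 41.7 mm and 7.16 degrees, less where a joint would pass 70% of its speed; a pose out of reach is approached as far as the arm can. A call is refused whole if a number of a shift passes 0.0417 or a number of a turn 7.16, either way. A call with a gripper value outside its range is refused whole. The fingers move at their own pace and stop on an object; the grip force is fixed at half the most. Time passes only in rows, so rows that do not move let the fingers close. It gives the time, the measured TCP pose, the force, the opening and the grip force at its end, in the units of the state.
- get_obs(): the state, without advancing time (a new reading comes with each control period).
- grab_frame(name): name is "scene" or "top"; returns the picture (400x640x3 uint8, red, green, blue); there is no depth.
- calibration(name): a dict with "fx", "fy", "cx", "cy" (pixels), "k1" (the pictures are not rectified: a ray, as slopes to the right and down, at radius r is drawn at 1 + k1 r^2 times it, then the intrinsics apply), "cam_to_world" (4x4, takes a point from camera to world coordinates). Camera axes: x right, y up, looking along -z (the intrinsics and any distortion apply to the point x, -y, -z); pixel columns grow to the right and rows downward; lengths in mm; the calibration is good to about 2 mm. A picture is of the moment at which its call begins. calibration takes no time and is no camera call.
- sign_off(): hands the job in; it is judged then, once.
The state is a dict: "t": time; "q": joint angles; "qvel": joint speeds; "joint_efforts": joint torques, N m; "ee_pos": TCP position; "tcp_rot": TCP orientation; "ft_force": force on the tool from outside, world axes, zero at the start; "ft_torque": the same for the moment, N m; "width": finger opening in mm; "gripper_force": force on a finger pad.
Only numpy, scipy, OpenCV 4.12 (cv2) and the standard library are available. Lean on these libraries where they do the work, as an engineer would, in place of code of your own. Each camera call takes 0.05 s, during which the arm holds its last target. There are 200 camera calls.

## Task

First slide the coffee mill's speed slide along its track until the grip is level with the mark. Then take the mill cup out of the drying stand by its wing grip, turn it until its cross-shaped shank meshes with the mill's drive socket, and slide it fully home. Finish while still holding the cup, upright, with the sprung socket pressed firmly down (to its stop or nearly), and leave the tamper and the other things on the table where they are.

Things in the scene. Friction and masses are not known exactly. Their poses are not given: they have to be found in the camera images.
- speed_grip (a point): centre of the top of the black slide grip on the coffee mill's top (grip 12 mm along its track, 22 mm across, 24 mm tall; its top is 100.5 mm above the table). Axes are the mill's: the grip slides along y
- speed_mark (a point): the one mark of the speed track: a pair of short black ticks, one each side of the track; this point lies midway between them, on the track's centre line on the mill's top face, 75 mm above the table. Axes are the mill's
- speed_slide (a joint): travel of the slide grip along the mill's +y in m, 0 to 0.09 (end stops); 0.060 is level with the mark. It stays where it is left and takes about 2 N to move. The track's centre line runs 48 mm from the mill's centre towards -x of the mill
- mill: base of the press-to-run coffee mill, a fixed white plastic box 160 (x) x 190 (y) x 75 mm tall; origin: centre of its underside; z up. The speed slide is on its top towards -x, the drive socket towards +x
- socket_mouth (a point): centre of the upper face of the drive socket, a metal coupling 44 mm across in a round well in the mill's top, 35 mm from its centre to +x; unpressed, its face is 84 mm above the table. Its cross-shaped slot is open to the top, 20 mm deep, arms 8 mm wide and 26 mm end to end along this frame's x and y; z up. It turns stiffly about z (0.08 N m)
- press_seat (a joint): how far the whole drive socket is pressed down into the mill in m, 0 (up) to 0.008 (stop). A spring pushes it up: about 4.5 N at the start, 12 N at the stop; the cup's weight alone does not press it. The mill runs only while it is held down
- mill_cup: closed steel mill cup, 56 mm wide, 50 mm tall, plus a black lid 58 mm wide, 8 mm thick, with a wing grip on top and a cross-shaped shank below. Origin: centre of the cup's flat underside; z up. It stands shank down in a hole of the drying stand, underside on the stand's top; mass 0.15 to 0.29 kg. Meshed, its underside rests on the socket's face; the cross fits at every quarter turn
- wing_top (a point): centre of the top of the mill cup's upright wing grip, 88 mm above the cup's origin. The wing is 44 mm long (along the cup's x), 12 mm thick (along y) and 30 mm tall above the lid, in line with one pair of the shank's fins
- shank_tip (a point): lower end of the mill cup's splined shank, 18 mm below the cup's underside. Two crossed fins along the cup's x and y, 24 mm from end to end and 6 mm thick, narrowed to 20 x 4 mm in the last 4 mm
- stand: fixed wooden drying stand, 100 (x) x 180 (y) x 40 mm tall, with two round holes 30 mm wide, 28 mm deep, 47 mm either side of its centre along y; origin: centre of its underside. One hole holds the mill cup, the other the tamper
- tamper: bystander in the other hole of the stand: lower steel disc 52 mm wide with a round wooden knob, top 50 mm above the stand, smooth round shank; origin: centre of the disc's underside
- tub: bystander: small paper ice-cream tub, 64 mm wide, 55 mm tall; origin at its underside centre
- spoon: bystander: steel spoon, 150 mm long, lying on the table; origin at its underside
- mug: bystander: steel mug, 76 mm wide, 90 mm tall, with a handle; origin at its underside centre
- tumbler: bystander: drinking glass, 76 mm wide, 95 mm tall; origin at its underside centre
- bean_jar: bystander: amber glass jar with a metal cap, 76 mm wide, 100 mm tall; origin at its underside centre
- bowl: bystander: white bowl, 110 mm wide, 50 mm tall; origin at its underside centre

How it is judged (in metres and radians):
On the way, in this order (a step that is already met when the one before it is completed fails the run):
1. the speed slide is level with the mark (within 6 mm) while the cup is still in its stand (value of joint speed_slide between 0.054 and 0.066 m and distance of mill_cup from where it was at the start of the episode below 0.03 m), for 0.2 s.
2. the mill cup is lifted out of the stand in the fingers (distance of mill_cup from where it was at the start of the episode above 0.04 m and contact force between mill_cup and stand below 0.1 N and contact force between the fingers and mill_cup above 1 N), for 0.2 s.
3. the cup's shank is meshed in the drive socket, fully home (horizontal distance between mill_cup and socket_mouth below 0.004 m and z of mill_cup in the frame of socket_mouth between -0.004 and 0.003 m and (angle between the x axis of mill_cup and the x axis of socket_mouth, either way round below 0.15 rad or angle between the x axis of mill_cup and the y axis of socket_mouth, either way round below 0.15 rad) and angle between mill_cup's own z axis and vertical below 0.08 rad), for 0.2 s.
At the end, for the whole second after the job is handed in: Speed slide within 6 mm of the mark; cup upright (0.08 rad) in the drive socket, centred within 4 mm, underside within 3 mm of the socket face, cross aligned within 0.15 rad; fingers on the cup (over 2 N), socket held at least 5 mm down, still (all of step 3 and value of joint speed_slide between 0.054 and 0.066 m and value of joint press_seat above 0.005 m and contact force between the fingers and mill_cup above 2 N and linear speed of mill_cup below 0.02 m/s); the arm keeps its last pose, push and grip.
It fails at once if the tamper, tub, spoon, mug, tumbler, bean jar or bowl is moved over 30 mm (distance of any of tamper, tub, spoon, mug, tumbler, bean_jar, bowl from where it was at the start of the episode above 0.03 m).
It also fails if it takes over 54 s, if anything falls off the work surface, if the arm or the gripper's body presses on something with over 40 N, if the wrist force passes 120 N, or if a joint passes its speed limit or range.

## Working session

There is one attempt and no reset: what is moved stays moved. The work goes in short steps, Python scripts to look and compute and a tool call to move; the robot and the scene stay as the last step left them, time stands still between calls to the robot, and variables do not carry over. Pictures are saved under pics/ and viewed, at most 10 in all, crops included, and the job is handed in when it is done.

Besides the shell and the picture viewer there is one more tool, called after ">>>" as name([rows], argument=value, ...), one row to a line, values as JSON. carry_out: Moves the arm, as the interface text tells. Its arguments: {"type":"object","properties":{"grip":{"type":"array"},"linear":{"type":"array"},"spin":{"type":"array"}},"required":["grip","linear","spin"]}

```bash
ls; mkdir -p pics; python3 - <<'E'
from station import *
import cv2
o=get_obs();print(o)
for n in("scene","top"):
    c=calibration(n);print(n,c)
    cv2.imwrite(f"pics/{n}0.png",cv2.cvtColor(grab_frame(n),cv2.COLOR_RGB2BGR))
E
```

```text
pics
{'t': 0.0, 'q': array([-1.24789338,  0.32183324, -0.07007155,  1.45164425,  0.02259931,
        1.37079897, -0.05691466]), 'qvel': array([ 0.00011917, -0.00062783,  0.000669  ,  0.00153229, -0.00048874,
        0.00141972, -0.00100095]), 'joint_efforts': array([-6.08172504e-04, -4.93589258e+01, -3.82464090e-01, -3.14323747e+01,
        1.29056600e-02,  1.15753891e-02, -1.42547947e-05]), 'ee_pos': array([197.44173033, 618.73666675, 230.23217849]), 'tcp_rot': array([-4.83107744e-01, -3.10402888e+00,  2.96440244e-03]), 'ft_force': array([ 0.24669296, -0.82268323, -0.64351205]), 'ft_torque': array([ 0.01147076,  0.01517575, -0.08311116]), 'gripper_force': 0.0, 'width': 85.2600982583882}
scene {'fx': 385.9679145891239, 'fy': 385.9679145891239, 'cx': 315.7667075437068, 'cy': 198.95653071592113, 'k1': -0.022319513480591777, 'cam_to_world': array([[-8.33972969e-01, -3.34469146e-01,  4.38884356e-01,
         1.07496498e+03],
       [ 5.51542073e-01, -4.80696072e-01,  6.81713010e-01,
         7.83010260e+02],
       [-1.70419822e-02,  8.10593411e-01,  5.85361336e-01,
         7.89451435e+02],
       [ 0.00000000e+00,  0.00000000e+00,  0.00000000e+00,
         1.00000000e+00]])}
top {'fx': 406.70482778231326, 'fy': 406.70482778231326, 'cx': 318.1893058832434, 'cy': 191.42807912947643, 'k1': -0.03338222699295915, 'cam_to_world': array([[ 1.87193501e-02,  9.94711637e-01, -1.00986853e-01,
         4.84976591e+02],
       [-9.99752805e-01,  1.98341882e-02,  1.00466054e-02,
         2.79093522e+01],
       [ 1.19964676e-02,  1.00773823e-01,  9.94837033e-01,
         1.29070952e+03],
       [ 0.00000000e+00,  0.00000000e+00,  0.00000000e+00,
         1.00000000e+00]])}
```

View pics/scene0.png

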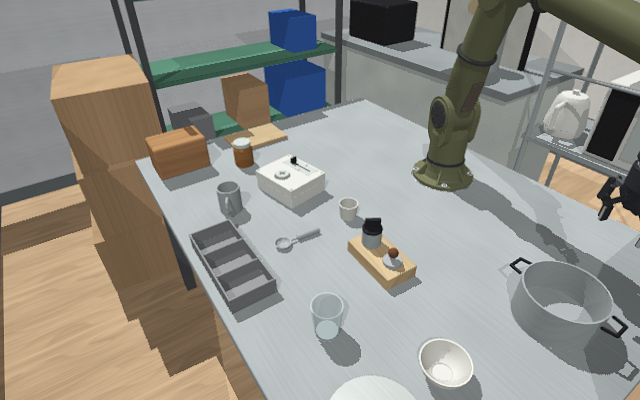

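View pics/top0.png

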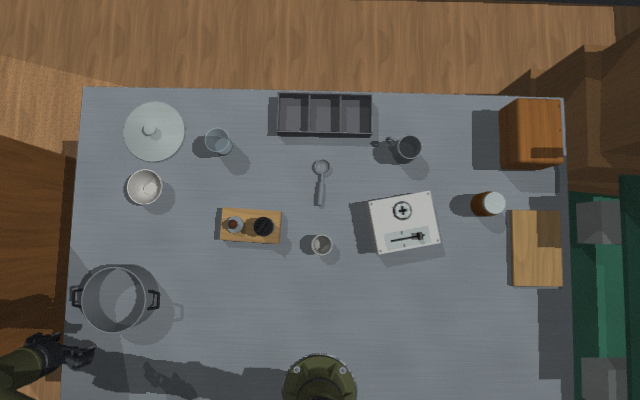

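Scene view: mill near (290,180), cup (372,232), tamper (392,258). Top view: mill (405,222), socket (402,210), slide grip about (421,236), cup (263,226), tub (321,244). I'll crop both views enlarged.

```bash
python3 - <<'E'
import cv2,numpy as np
t=cv2.imread("pics/top0.png");s=cv2.imread("pics/scene0.png")
z=lambda im,x,y,w,h:cv2.resize(im[y:y+h,x:x+w],(400,300),interpolation=cv2.INTER_CUBIC)
a=np.hstack([z(t,362,186,80,60+10),z(t,215,190,80,60)]);
a=np.hstack([z(t,362,190,88,66),z(t,215,196,80,60)])
b=np.hstack([z(s,250,145,80,60),z(s,345,210,80,60)])
cv2.imwrite("pics/crop0.png",np.vstack([a,b]))
E
```

```text
(no output)
```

View pics/crop0.png

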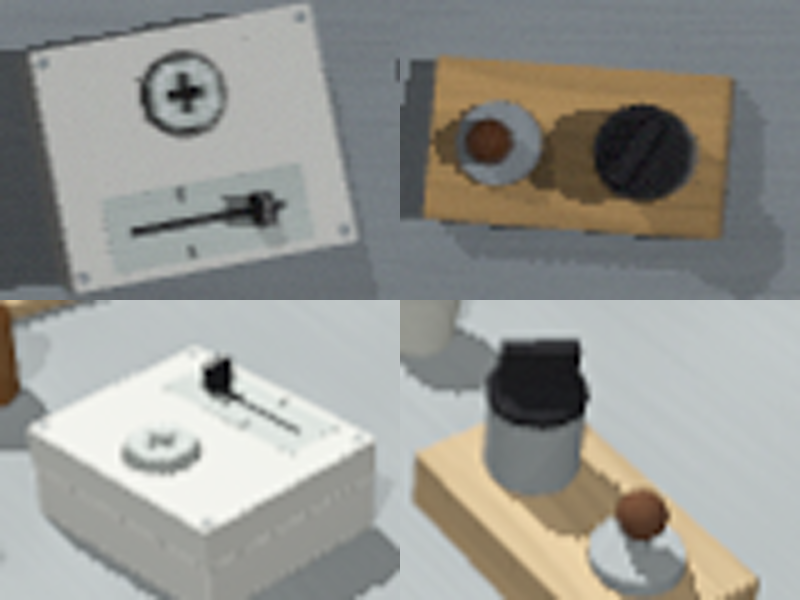

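Top crop: mill face with screws at corners, socket ring at crop (183,94), grip top near (265,205), ticks at (181,195)/(192,252), so the mark is at about full-picture (403,239). The cup's wing runs about (625,185)-(665,120) in the crop. The scene crop shows the wing top edge at (503-580,342). Now to measure.

```bash
cat > h.py <<'E'
import numpy as np,cv2
from station import *
def ray(n,uv):
    c=calibration(n);uv=np.atleast_2d(np.array(uv,float))
    d=(uv-[c["cx"],c["cy"]])/[c["fx"],c["fy"]];s=d.copy()
    for _ in range(20): s=d/(1+c["k1"]*(s**2).sum(1,keepdims=True))
    M=c["cam_to_world"];D=np.c_[s[:,0],-s[:,1],-np.ones(len(s))]@M[:3,:3].T
    return M[:3,3],D
def plane(n,uv,z):
    o,D=ray(n,uv);return o+D*((z-o[2])/D[:,2])[:,None]
def tri(a,b):
    (o1,d1),(o2,d2)=ray("top",a),ray("scene",b);d1=d1[0]/np.linalg.norm(d1);d2=d2[0]/np.linalg.norm(d2)
    A=np.c_[d1,-d2];t=np.linalg.lstsq(A,o2-o1,rcond=None)[0];p,q=o1+t[0]*d1,o2+t[1]*d2
    return (p+q)/2,np.linalg.norm(p-q)
E
python3 - <<'E'
from h import *
np.set_printoptions(precision=1,suppress=True)
t=cv2.imread("pics/top0.png");s=cv2.imread("pics/scene0.png")
C=lambda p,x,y,f,ox=0,oy=0:(np.array(p,float)-[ox,oy]+.5)/f+[x,y]-.5
m=400/88
scr=C([(42,62),(300,17),(343,230),(84,278)],362,190,m)
P=plane("top",scr,75);print("screws",P[:,:2],P.mean(0))
print("ticks",plane("top",C([(181,195),(192,252)],362,190,m),75)[:,:2])
# scene versions (crop bottom-left scale 5 at 250,145, oy 300)
S=lambda p,x=250,y=145,ox=0:C(p,x,y,5,ox,300)
print("scene ticks",plane("scene",S([(284,401),(242,424)]),75)[:,:2])
# dark components
for n,im,roi in(("top",t,(362,186,90,70)),("scene",s,(250,145,80,60)),("top",t,(240,210,45,35)),("scene",s,(350,210,50,40))):
    x,y,w,h=roi;g=cv2.resize(cv2.cvtColor(im[y:y+h,x:x+w],cv2.COLOR_BGR2GRAY),None,fx=6,fy=6,interpolation=cv2.INTER_CUBIC)
    for th in (60,90):
        k,l,st,ce=cv2.connectedComponentsWithStats((g<th).astype(np.uint8))
        print(n,th,[(np.round(C(ce[i],x,y,6),1).tolist(),(st[i,4]/36).round(1),np.round(C(st[i,:2],x,y,6),1).tolist(),(st[i,2:4]/6).round(1).tolist()) for i in range(1,k) if 3<st[i,4]/36<900])
E
```

```text
screws [[ 575.9 -143.1]
 [ 609.1 -314.9]
 [ 468.9 -342.4]
 [ 434.9 -171.5]] [ 522.2 -243.    75. ]
ticks [[ 490.  -235.3]
 [ 453.  -242.5]]
scene ticks [[ 450.9 -243.9]
 [ 492.3 -234.2]]
top 60 [([402.2, 209.9], np.float64(19.7), [398.6, 206.1], [7.2, 7.8]), ([394.4, 212.8], np.float64(9.5), [392.9, 208.2], [6.0, 10.0]), ([410.7, 236.9], np.float64(47.5), [390.9, 232.4], [29.2, 8.7])]
top 90 [([397.8, 194.8], np.float64(11.9), [390.8, 193.6], [15.3, 2.8]), ([367.3, 229.9], np.float64(557.6), [361.6, 197.8], [21.8, 55.7]), ([450.4, 205.1], np.float64(20.5), [448.9, 199.8], [2.7, 10.5]), ([397.5, 211.3], np.float64(46.8), [392.6, 201.1], [14.3, 18.2]), ([402.3, 210.0], np.float64(30.9), [398.4, 205.8], [7.8, 8.5]), ([411.7, 236.8], np.float64(97.8), [390.6, 231.9], [33.3, 9.5])]
scene 60 [([293.3, 160.2], np.float64(25.7), [290.8, 156.6], [4.8, 7.0])]
scene 90 [([251.0, 156.7], np.float64(55.6), [249.6, 145.8], [4.2, 20.0]), ([293.5, 160.4], np.float64(32.9), [290.4, 156.4], [7.2, 8.0])]
top 60 [([262.8, 226.2], np.float64(302.4), [252.8, 216.8], [20.2, 19.2]), ([243.1, 229.6], np.float64(15.2), [240.8, 225.1], [4.2, 7.8])]
top 90 [([257.8, 226.7], np.float64(521.6), [239.6, 216.4], [34.3, 20.2]), ([253.2, 242.0], np.float64(3.4), [251.6, 241.4], [3.7, 1.3]), ([266.3, 242.9], np.float64(12.6), [261.4, 242.2], [10.7, 1.5])]
scene 60 [([372.3, 226.6], np.float64(276.2), [362.4, 218.1], [19.7, 17.3])]
scene 90 [([372.2, 226.6], np.float64(301.4), [361.9, 217.8], [20.5, 18.2])]
```

Screws and ticks from both views agree: mill yaw is about 11.2° and the mark is about (471.5,-239). Next, finer detail on the socket cross, grip and wing.

```bash
python3 - <<'E'
from h import *
np.set_printoptions(precision=1,suppress=True)
t=cv2.imread("pics/top0.png");s=cv2.imread("pics/scene0.png")
def z(im,x,y,w,h,gain=1):
    g=cv2.resize(im[y:y+h,x:x+w],(400,300),interpolation=cv2.INTER_CUBIC)
    return np.clip(g.astype(float)*gain,0,255).astype(np.uint8)
cv2.imwrite("pics/crop1.png",np.vstack([np.hstack([z(t,388,198,28,21),z(t,244,214,40,30,3)]),np.hstack([z(s,270,155,40,30),z(s,352,210,40,30,3)])]))
g=cv2.cvtColor(t,cv2.COLOR_BGR2GRAY)
x,y,w,h=396,204,13,13
G=cv2.resize(g[y:y+h,x:x+w],None,fx=8,fy=8,interpolation=cv2.INTER_CUBIC)
for th in(60,80,100,120):
    k,l,st,ce=cv2.connectedComponentsWithStats((G<th).astype(np.uint8))
    i=min(range(1,k),key=lambda i:np.hypot(*(ce[i]-[52,52])))
    v,u=np.nonzero(l==i);p=plane("top",np.c_[(u+.5)/8+x-.5,(v+.5)/8+y-.5],84)[:,:2];c=p.mean(0);d=(p-c)@[1,1j]
    print(th,c,len(u)/64,np.degrees(np.angle((d**4).sum()))/4, np.abs(d).max())
for th in(130,150,170):
    G=cv2.resize(g[198:222,388:416],None,fx=8,fy=8,interpolation=cv2.INTER_CUBIC)
    k,l,st,ce=cv2.connectedComponentsWithStats((G>th).astype(np.uint8))
    for i in range(1,k):
        if np.hypot(*(ce[i]-[114,100]))<20:
            cs,_=cv2.findContours((l==i).astype(np.uint8),0,2);(c,ax,_)=cv2.fitEllipse(cv2.convexHull(cs[0]));c=(np.array(c)+.5)/8+[388,198]-.5
            print(th,c,np.array(ax)/8,plane("top",c,84),st[i])
print("socket pred", 522.2+35*.981,-243+35*.194)
E
```

```text
60 [ 557.  -235.8] 19.65625 9.385252626108038 11.747626576499874
80 [ 556.9 -235.9] 27.40625 9.122181921901404 12.580402947413967
100 [ 556.8 -235.9] 34.421875 9.388498718034763 13.225350494888252
120 [ 556.8 -236. ] 41.921875 9.543954106259593 13.91318318971078Traceback (most recent call last):
  File "<stdin>", line 21, in <module>
cv2.error: OpenCV(4.12.0) /io/opencv/modules/imgproc/src/shapedescr.cpp:361: error: (-201:Incorrect size of input array) There should be at least 5 points to fit the ellipse in function 'fitEllipseNoDirect'
```

View pics/crop1.png

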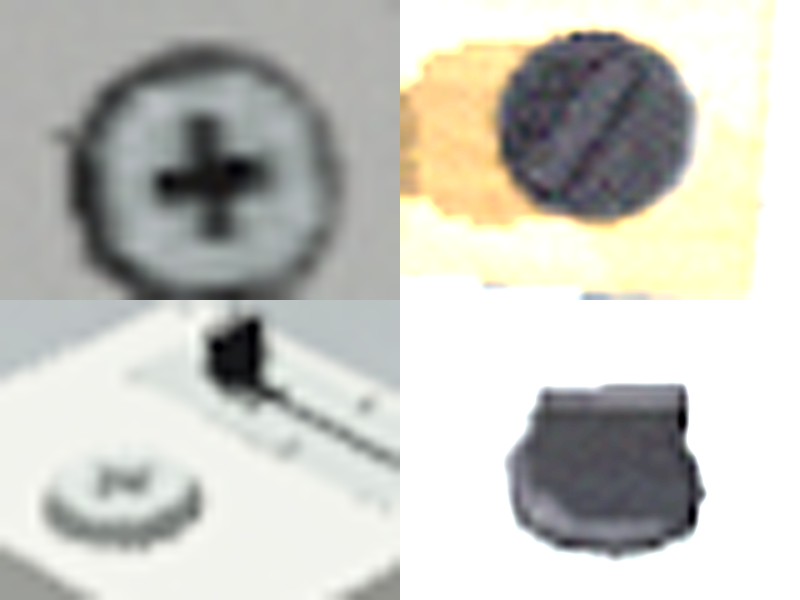

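Socket: centre (556.8,-236.0), cross yaw 9.4°, matching the mill-based prediction. In the crop the wing-top centre is about (262,225.7) in top and (372.8,219.4) in scene; triangulating, grip too.

```bash
python3 - <<'E'
from h import *
np.set_printoptions(precision=1,suppress=True)
print("wing ctr",tri((261.6,225.3),(372.4,219.0)))
a,b=tri((256.0,231.4),(379.4,219.0)),tri((263.6+.0,220.4),(365.5,219.2))
print(a,b)
E_=plane("scene",[(365.5,219.2),(379.5,219.0)],128);d=E_[0]-E_[1];print("scene ends",E_,np.degrees(np.arctan2(d[1],d[0])),np.linalg.norm(d))
T=plane("top",[(264.3,220.9),(256.8,232.6)],128);d=T[0]-T[1];print("top edge",T,np.degrees(np.arctan2(d[1],d[0])),np.linalg.norm(d))
print("lid disc @98",plane("top",(262.8,226.2),97))
print("grip",tri((419.7,235.4),(293.3,158)),plane("top",(419.7,235.4),100.5),plane("scene",(293.3,158),100.5))
print("tub",plane("top",(321,244),50),"tamper",plane("top",(234,226),80))
print("bean",plane("top",(487,204),50))
from scipy.spatial.transform import Rotation as R
print(R.from_rotvec(get_obs()["tcp_rot"]).as_matrix())
E
```

```text
wing ctr (array([502.4, 176.1, 125.8]), np.float64(1.1938524367308252))
(array([486.5, 189.8, 127.6]), np.float64(3.2372960242684057)) (array([518.2, 169.2, 127.7]), np.float64(3.3316259878167864))
scene ends [[519.8 168.5 128. ]
 [488.  189.5 128. ]] -33.41884611210228 38.08348722969888
top edge [[515.5 168.2 128. ]
 [481.9 188.4 128. ]] -31.098074797422605 39.245086787711934
lid disc @98 [[500.8 175.8  97. ]]
grip (array([ 481.7, -284.5,   94.4]), np.float64(1.8525057286022628)) [[ 482.4 -283.5  100.5]] [[ 486.2 -274.4  100.5]]
tub [[451.1   3.9  50. ]] tamper [[499.9 263.3  80. ]]
bean [[ 582.3 -507.    50. ]]
[[-1.   0.3 -0. ]
 [ 0.3  1.  -0. ]
 [-0.  -0.  -1. ]]
```

>>> carry_out([
  [0, 0, 0],
  [0, 0, 0],
  [0, 0, 0],
  [0, 0, 0],
  [0, 0, 0],
], grip=[0.05, 0.05, 0.05, 0.05, 0.05], spin=[-5.8, -5.8, -5.8, -5.8, -5.7])

```text
t: 0.52
ee_pos: [197.5, 618.9, 230.7]
tcp_rot: [0.315, -3.125, 0.002]
ft_force: [-0.1, 0.8, 0.3]
width: 49.9
gripper_force: 0.0
```

```bash
cat >> h.py <<'E'
from scipy.spatial.transform import Rotation as R
def go(*targets):
    o=get_obs();M=R.from_rotvec(o["tcp_rot"]).as_matrix();p=o["ee_pos"]
    y=M[:,1];print("t",o["t"],"pos",p.round(1),"yaw_y",np.degrees(np.arctan2(y[1],y[0])).round(2),"w",round(o["width"],1),"gf",o["gripper_force"],"F",o["ft_force"].round(1),"q7",o["q"][6].round(2),"tilt",np.degrees(np.arccos(-M[2,2])).round(2))
    for q in targets: d=M.T@(np.array(q)-p);print(q,"shift",d.round(1),"rows",np.abs(d/41.7).max().round(1));p=np.array(q)
E
python3 -c "
from h import *
go((540,250,200),(482,-283,200),(482,-283,84))"
```

```text
t 0.5167 pos [197.5 618.9 230.7] yaw_y 101.5 w 49.9 gf 0.0 F [-0.1  0.8  0.3] q7 0.44 tilt 0.06
(540, 250, 200) shift [-262.2 -429.8   31. ] rows 10.3
(482, -283, 200) shift [ 163.1 -510.7    0.6] rows 12.2
(482, -283, 84) shift [-1.00e-01  1.00e-01  1.16e+02] rows 2.8
```

>>> carry_out([
  [-0.0175, -0.0287, 0.002],
  [-0.0175, -0.0287, 0.002],
  [-0.0175, -0.0287, 0.002],
  [-0.0175, -0.0287, 0.002],
  [-0.0175, -0.0287, 0.002],
], grip=[0.05, 0.05, 0.05, 0.05, 0.05], spin=[0, 0, 0, 0, 0])

```text
t: 0.93
ee_pos: [312.0, 493.9, 220.7]
tcp_rot: [0.307, -3.126, 0.001]
ft_force: [-0.3, 0.3, -0.1]
width: 50.2
gripper_force: 0.0
```

>>> carry_out([
  [-0.0175, -0.0287, 0.002],
  [-0.0175, -0.0287, 0.002],
  [-0.0175, -0.0287, 0.002],
  [-0.0175, -0.0287, 0.002],
  [-0.0175, -0.0287, 0.002],
], grip=[0.05, 0.05, 0.05, 0.05, 0.05], spin=[0, 0, 0, 0, 0])

```text
t: 1.35
ee_pos: [425.7, 370.1, 210.9]
tcp_rot: [0.307, -3.126, 0.0]
ft_force: [0.4, 0.9, -1.0]
width: 50.0
gripper_force: 0.0
```

>>> carry_out([
  [-0.0175, -0.0287, 0.002],
  [-0.0175, -0.0287, 0.002],
  [-0.0175, -0.0287, 0.002],
  [-0.0175, -0.0287, 0.002],
  [-0.0175, -0.0287, 0.002],
], grip=[0.05, 0.05, 0.05, 0.05, 0.05], spin=[0, 0, 0, 0, 0])

```text
t: 1.77
ee_pos: [539.4, 246.5, 200.9]
tcp_rot: [0.307, -3.126, 0.0]
ft_force: [0.9, -0.4, -0.4]
width: 50.0
gripper_force: 0.0
```

>>> carry_out([
  [0.011, -0.034, 0],
  [0.011, -0.034, 0],
  [0.011, -0.034, 0],
  [0.011, -0.034, 0],
  [0.011, -0.034, 0],
], grip=[0.05, 0.05, 0.05, 0.05, 0.05], spin=[0, 0, 0, 0, 0])

```text
t: 2.18
ee_pos: [517.1, 68.8, 200.9]
tcp_rot: [0.307, -3.126, -0.0]
ft_force: [-0.4, -0.7, -0.3]
width: 50.2
gripper_force: 0.0
```

>>> carry_out([
  [0.011, -0.034, 0],
  [0.011, -0.034, 0],
  [0.011, -0.034, 0],
  [0.011, -0.034, 0],
  [0.011, -0.034, 0],
], grip=[0.05, 0.05, 0.05, 0.05, 0.05], spin=[0, 0, 0, 0, 0])

```text
t: 2.6
ee_pos: [496.1, -108.5, 201.1]
tcp_rot: [0.307, -3.127, -0.001]
ft_force: [1.5, -0.1, 0.3]
width: 49.9
gripper_force: 0.0
```

>>> carry_out([
  [0.011, -0.034, 0],
  [0.011, -0.034, 0],
  [0.011, -0.034, 0],
  [0.011, -0.034, 0],
  [0, 0, 0],
], grip=[0.05, 0.05, 0.05, 0.05, 0.05], spin=[0, 0, 0, 0, 0])

```text
t: 3.02
ee_pos: [477.1, -257.5, 201.5]
tcp_rot: [0.29, -3.127, 0.007]
ft_force: [0.2, -1.1, 0.9]
width: 50.0
gripper_force: 0.0
```

```bash
python3 -c "
from h import *
go((482,-283,130),(482,-283,84),(471.5,-239,84))"
```

```text
t 3.0167 pos [ 477.1 -257.5  201.5] yaw_y 100.58 w 50.0 gf 0.0 F [ 0.2 -1.1  0.9] q7 2.26 tilt 0.28
(482, -283, 130) shift [ -0.3 -25.7  71.6] rows 1.7
(482, -283, 84) shift [-0.1  0.2 46. ] rows 1.1
(471.5, -239, 84) shift [ 2.2 45.2 -0.2] rows 1.1
```

>>> carry_out([
  [0, -0.013, 0.02],
  [0, -0.0127, 0.025],
  [0, 0, 0.025],
  [0, 0, 0.025],
  [0, 0, 0.02],
], grip=[0.05, 0.05, 0.05, 0.05, 0.05], spin=[0, 0, 0, 0, 0])

```text
t: 3.43
ee_pos: [484.1, -273.6, 84.0]
tcp_rot: [0.306, -3.125, -0.002]
ft_force: [-0.2, 0.5, -0.3]
width: 50.3
gripper_force: 0.0
```

```bash
python3 -c "
from h import *
go((482,-283,84),(471.5,-239,84))
f=grab_frame('scene')[130:205,240:340];cv2.imwrite('pics/g1.png',cv2.cvtColor(cv2.resize(f,None,fx=6,fy=6,interpolation=cv2.INTER_CUBIC),4))"
```

```text
t 3.4333 pos [ 484.1 -273.6   84. ] yaw_y 101.17 w 50.3 gf 0.0 F [-0.2  0.5 -0.3] q7 2.38 tilt 0.13
(482, -283, 84) shift [ 3.9 -8.8  0. ] rows 0.2
(471.5, -239, 84) shift [ 1.8 45.2  0.1] rows 1.1
```

View pics/g1.png

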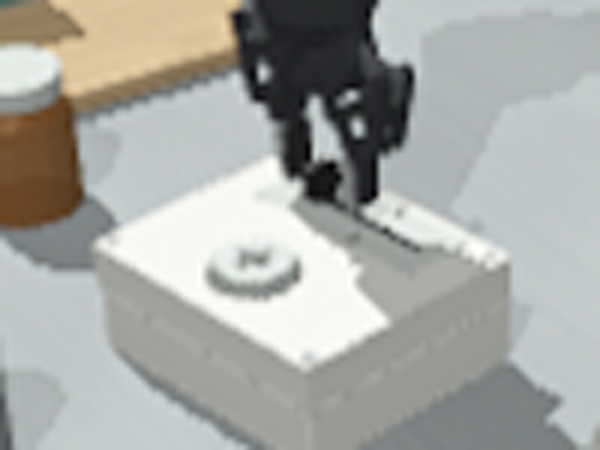

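The fingers straddle the grip at crop (322,180). I'll nudge to centre, then close.

>>> carry_out([
  [0.003, -0.009, 0],
  [0, 0, 0],
  [0, 0, 0],
  [0, 0, 0],
  [0, 0, 0],
], grip=[0.05, 0.0, 0.0, 0.0, 0.0], spin=[0, 0, 0, 0, 0])

```text
t: 3.9
ee_pos: [485.0, -284.3, 88.2]
tcp_rot: [-0.307, 3.124, -0.002]
ft_force: [-1.3, -0.3, 4.5]
width: 10.3
gripper_force: 60.5
```

>>> carry_out([
  [0, 0, 0],
  [0, 0, 0],
  [0, 0, 0],
  [0, 0, 0],
  [0, 0, 0],
], grip=[0.0, 0.0, 0.0, 0.0, 0.0], spin=[0, 0, 0, 0, 0])

```text
t: 4.32
ee_pos: [485.0, -284.3, 88.2]
tcp_rot: [-0.307, 3.124, -0.002]
ft_force: [-0.7, -0.2, 6.2]
width: 10.1
gripper_force: 60.6
```

```bash
python3 -c "
from h import *
go((471.5,-239,84))"
```

```text
t 4.3167 pos [ 485.  -284.3   88.2] yaw_y 101.21 w 10.1 gf 60.57459354400635 F [-0.7 -0.2  6.2] q7 2.4 tilt 0.18
(471.5, -239, 84) shift [ 4.5 47.1  4.1] rows 1.1
```

>>> carry_out([
  [0, 0.009, -0.002],
  [0, 0.0095, 0],
  [0, 0.0095, 0],
  [0, 0.0095, 0],
  [0, 0.0095, 0],
], grip=[0.0, 0.0, 0.0, 0.0, 0.0], spin=[0, 0, 0, 0, 0])

```text
t: 4.73
ee_pos: [475.2, -236.1, 88.3]
tcp_rot: [-0.308, 3.125, -0.0]
ft_force: [3.7, -1.3, -6.1]
width: 10.3
gripper_force: 60.5
```

>>> carry_out([
  [0, 0, 0],
  [0, 0, 0],
  [0, 0, 0],
], grip=[0.0, 0.0, 0.0], spin=[0, 0, 0])

```text
t: 4.98
ee_pos: [475.2, -236.0, 88.3]
tcp_rot: [-0.308, 3.126, 0.003]
ft_force: [3.8, 3.3, -4.2]
width: 9.9
gripper_force: 60.7
```

```bash
python3 -c "
from h import *
go((471.5,-239,84))"
```

```text
t 4.9833 pos [ 475.2 -236.    88.3] yaw_y 101.26 w 9.9 gf 60.65407454967499 F [ 3.8  3.3 -4.2] q7 2.3 tilt 0.1
(471.5, -239, 84) shift [ 4.2 -2.2  4.3] rows 0.1
```

>>> carry_out([
  [0, -0.002, 0],
  [0, 0, 0],
  [0, 0, 0],
  [0, 0, 0],
  [0, 0, 0],
], grip=[0.0, 0.0, 0.05, 0.05, 0.05], spin=[0, 0, 0, 0, 0])

```text
t: 5.4
ee_pos: [474.6, -240.8, 88.7]
tcp_rot: [0.304, -3.126, 0.002]
ft_force: [-0.0, 0.4, 0.3]
width: 45.7
gripper_force: 0.0
```

>>> carry_out([
  [0, 0, -0.02],
  [0, 0, -0.04],
  [0, 0, -0.04],
  [0, 0, -0.02],
  [0, 0.03, 0],
], grip=[0.05, 0.05, 0.05, 0.05, 0.05], spin=[0, 0, 0, 0, 0])

```text
t: 5.82
ee_pos: [471.5, -217.7, 214.6]
tcp_rot: [-0.291, 3.119, -0.013]
ft_force: [0.4, -1.0, -0.1]
width: 49.8
gripper_force: 0.0
```

>>> carry_out([
  [0, 0.04, 0],
  [0, 0.04, 0],
  [0, 0.04, 0],
  [0, 0.04, 0],
  [0, 0.04, 0],
], grip=[0.05, 0.05, 0.05, 0.05, 0.05], spin=[6, 6, 6, 6, 6])

```text
t: 6.23
ee_pos: [469.6, -22.0, 209.1]
tcp_rot: [0.481, 3.104, 0.001]
ft_force: [0.7, -0.5, 0.8]
width: 50.1
gripper_force: 0.0
```

```bash
python3 -c "
from h import *
go((502,176.5,200))
Z=lambda n,x,y,w,h:cv2.cvtColor(cv2.resize(grab_frame(n)[y:y+h,x:x+w],(400,300),interpolation=cv2.INTER_CUBIC),4)
cv2.imwrite('pics/g2.png',np.hstack([Z('top',370,200,60,45),Z('scene',270,150,60,45)]))"
```

```text
t 6.2333 pos [469.6 -22.  209.1] yaw_y 72.38 w 50.1 gf 0.0 F [ 0.7 -0.5  0.8] q7 1.23 tilt 0.05
(502, 176.5, 200) shift [ 29.1 199.    9.2] rows 4.8
```

View pics/g2.png

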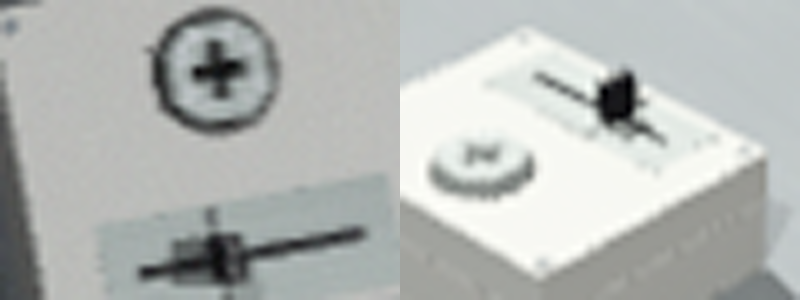

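>>> carry_out([
  [0.006, 0.0395, 0],
  [0.006, 0.0395, 0],
  [0.006, 0.0395, 0],
  [0.006, 0.0395, 0],
  [0.005, 0.041, 0],
], grip=[0.05, 0.05, 0.05, 0.05, 0.05], spin=[0, 0, 0, 0, 0])

```text
t: 6.75
ee_pos: [501.9, 176.5, 208.9]
tcp_rot: [0.472, 3.105, -0.0]
ft_force: [2.0, -1.1, -0.0]
width: 50.0
gripper_force: 0.0
```

>>> carry_out([
  [0, 0, 0],
  [0, 0, 0],
  [0, 0, 0],
  [0, 0, 0],
  [0, 0, 0],
], grip=[0.05, 0.05, 0.05, 0.05, 0.05], spin=[5, 5, 4.9, 0, 0])

```text
t: 7.17
ee_pos: [501.8, 175.3, 208.6]
tcp_rot: [0.866, 3.02, -0.0]
ft_force: [-0.1, 0.2, -0.6]
width: 49.9
gripper_force: 0.0
```

```bash
python3 -c "
from h import *
a=plane('top',(404.3,238.5),100.5)[0];print(a,'along',a[:2]@[-.194,.981],'mark',-325.9)
go((502,176.5,150),(502,176.5,105))"
```

```text
[ 472.65366641 -238.15791426  100.5       ] along -325.3277251755283 mark -325.9
t 7.1667 pos [501.8 175.3 208.6] yaw_y 57.99 w 49.9 gf 0.0 F [-0.1  0.2 -0.6] q7 0.64 tilt 0.02
(502, 176.5, 150) shift [ 0.5  1.1 58.6] rows 1.4
(502, 176.5, 105) shift [ 0.  0. 45.] rows 1.1
```

Slide is within about 1 mm of the mark. Descending over the wing.

>>> carry_out([
  [0, 0.001, 0.03],
  [0, 0, 0.03],
  [0, 0, 0.025],
  [0, 0, 0.018],
  [0, 0, 0],
], grip=[0.05, 0.05, 0.05, 0.05, 0.05], spin=[0, 0, 0, 0, 0])

```text
t: 7.58
ee_pos: [499.2, 175.3, 101.5]
tcp_rot: [-0.865, -3.014, 0.008]
ft_force: [-1.0, -0.5, 0.5]
width: 50.0
gripper_force: 0.0
```

```bash
python3 -c "
from h import *
go((502,176.5,105))
Z=lambda n,x,y,w,h:cv2.cvtColor(cv2.resize(np.clip(grab_frame(n)[y:y+h,x:x+w]*1.8,0,255).astype(np.uint8),(400,300),interpolation=cv2.INTER_CUBIC),4)
cv2.imwrite('pics/g3.png',np.hstack([Z('top',230,200,60,45),Z('scene',342,200,60,45)]))"
```

```text
t 7.5833 pos [499.2 175.3 101.5] yaw_y 57.99 w 50.0 gf 0.0 F [-1.  -0.5  0.5] q7 0.65 tilt 0.44
(502, 176.5, 105) shift [-1.7  2.4 -3.5] rows 0.1
```

View pics/g3.png

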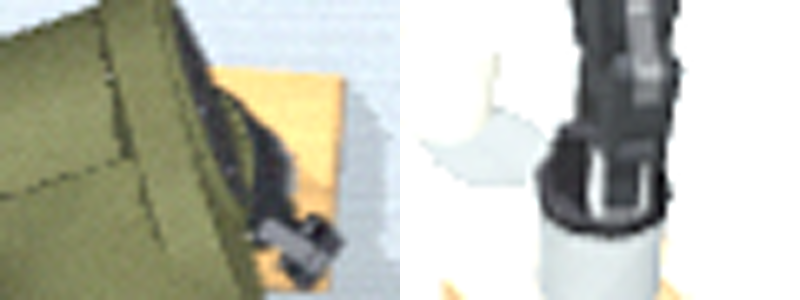

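The scene view shows the finger in front of the wing at crop (621,185), consistent with centring. Correcting the small offset, then closing.

>>> carry_out([
  [0, 0, -0.002],
  [0, 0, 0],
  [0, 0, 0],
], grip=[0.05, 0.05, 0.05], spin=[0, 0, 0])

```text
t: 7.93
ee_pos: [503.2, 177.8, 109.3]
tcp_rot: [0.867, 3.017, 0.004]
ft_force: [0.4, -1.0, -0.2]
width: 50.0
gripper_force: 0.0
```

```bash
python3 -c "
from h import *
go((502,176.5,106))"
```

```text
t 7.9333 pos [503.2 177.8 109.3] yaw_y 57.92 w 50.0 gf 0.0 F [ 0.4 -1.  -0.2] q7 0.65 tilt 0.19
(502, 176.5, 106) shift [ 0.3 -1.7  3.2] rows 0.1
```

>>> carry_out([
  [0, -0.001, 0.002],
  [0, 0, 0],
  [0, 0, 0],
  [0, 0, 0],
  [0, 0, 0],
], grip=[0.05, 0.05, 0.0, 0.0, 0.0], spin=[0, 0, 0, 0, 0])

```text
t: 8.35
ee_pos: [501.4, 176.5, 105.5]
tcp_rot: [-0.868, -3.019, -0.0]
ft_force: [-1.1, -1.3, 0.6]
width: 13.9
gripper_force: 0.5
```

>>> carry_out([
  [0, 0, 0],
  [0, 0, 0],
  [0, 0, 0],
  [0, 0, 0],
  [0, 0, 0],
], grip=[0.0, 0.0, 0.0, 0.0, 0.0], spin=[0, 0, 0, 0, 0])

```text
t: 8.77
ee_pos: [501.3, 176.4, 105.3]
tcp_rot: [-0.868, -3.019, -0.0]
ft_force: [0.6, -0.4, -0.2]
width: 10.8
gripper_force: 60.7
```

```bash
python3 -c "
from h import *
go((502,176.5,106))"
```

```text
t 8.7667 pos [501.3 176.4 105.3] yaw_y 57.9 w 10.8 gf 60.68597674369812 F [ 0.6 -0.4 -0.2] q7 0.65 tilt 0.03
(502, 176.5, 106) shift [-0.5  0.5 -0.7] rows 0.0
```

>>> carry_out([
  [0, 0, -0.01],
  [0, 0, -0.02],
  [0, 0, -0.03],
  [0, 0, -0.03],
  [0, 0, -0.03],
], grip=[0, 0, 0, 0, 0], spin=[0, 0, 0, 0, 0])

```text
t: 9.18
ee_pos: [501.0, 176.4, 227.0]
tcp_rot: [-0.868, -3.019, -0.0]
ft_force: [0.4, -0.1, -1.9]
width: 10.4
gripper_force: 60.3
```

>>> carry_out([
  [0, 0, 0],
  [0, 0, 0],
  [0, 0, 0],
  [0, 0, 0],
  [0, 0, 0],
], grip=[0, 0, 0, 0, 0], spin=[4.9, 4.9, 4.9, 4.9, 4.9])

```text
t: 9.6
ee_pos: [501.3, 176.5, 226.0]
tcp_rot: [-1.495, -2.763, -0.001]
ft_force: [-0.9, 0.3, -2.1]
width: 10.9
gripper_force: 60.4
```

>>> carry_out([
  [0, 0, 0],
  [0, 0, 0],
  [0, 0, 0],
  [0, 0, 0],
  [0, 0, 0],
], grip=[0, 0, 0, 0, 0], spin=[4.8, 4.8, 4.8, 4.8, 4.8])

```text
t: 10.02
ee_pos: [501.3, 176.5, 225.9]
tcp_rot: [-2.036, -2.392, -0.001]
ft_force: [-0.4, -0.1, -2.2]
width: 10.9
gripper_force: 60.4
```

```bash
python3 -c "
from h import *
go((556.8,-236,215))"
```

```text
t 10.0167 pos [501.3 176.5 225.9] yaw_y 9.18 w 10.9 gf 60.37959694862366 F [-0.4 -0.1 -2.2] q7 -0.21 tilt 0.04
(556.8, -236, 215) shift [-416.1  -11.    10.6] rows 10.0
```

>>> carry_out([
  [-0.02, 0, 0],
  [-0.03, -0.001, 0],
  [-0.03, -0.001, 0],
  [-0.03, -0.001, 0],
  [-0.03, -0.001, 0],
], grip=[0, 0, 0, 0, 0], spin=[0, 0, 0, 0, 0])

```text
t: 10.43
ee_pos: [520.3, 36.5, 225.9]
tcp_rot: [-2.031, -2.396, -0.001]
ft_force: [1.0, 0.4, -2.7]
width: 10.9
gripper_force: 60.4
```

>>> carry_out([
  [-0.03, -0.001, 0],
  [-0.03, -0.001, 0],
  [-0.03, -0.001, 0],
  [-0.03, -0.001, 0],
  [-0.03, -0.001, 0],
], grip=[0, 0, 0, 0, 0], spin=[0, 0, 0, 0, 0])

```text
t: 10.85
ee_pos: [539.9, -112.4, 225.9]
tcp_rot: [-2.031, -2.396, -0.002]
ft_force: [0.3, -0.0, -2.7]
width: 10.9
gripper_force: 60.4
```

>>> carry_out([
  [-0.03, -0.001, 0],
  [-0.03, -0.001, 0],
  [-0.03, 0, 0],
  [-0.02, 0, 0],
  [-0.016, 0, 0],
], grip=[0, 0, 0, 0, 0], spin=[0, 0, 0, 0, 0])

```text
t: 11.27
ee_pos: [558.2, -238.4, 225.7]
tcp_rot: [2.035, 2.393, -0.001]
ft_force: [0.6, -0.4, -2.5]
width: 10.9
gripper_force: 60.3
```

>>> carry_out([
  [0, 0, 0],
  [0, 0, 0],
  [0, 0, 0],
  [0, 0, 0],
], grip=[0, 0, 0, 0], spin=[0, 0, 0, 0])

```text
t: 11.6
ee_pos: [558.9, -234.0, 225.3]
tcp_rot: [-2.029, -2.398, -0.002]
ft_force: [-0.0, 0.7, -2.6]
width: 10.7
gripper_force: 60.5
```

```bash
python3 -c "
from h import *
go((556.8,-236,180))
np.set_printoptions(precision=1,suppress=True)
Z=lambda n,x,y,w,h:cv2.cvtColor(cv2.resize(grab_frame(n)[y:y+h,x:x+w],(800,600),interpolation=cv2.INTER_CUBIC),4)
cv2.imwrite('pics/g4.png',Z('scene',240,100,100,75))"
```

```text
t 11.6 pos [ 558.9 -234.   225.3] yaw_y 9.53 w 10.7 gf 60.47603130340576 F [-0.   0.7 -2.6] q7 0.63 tilt 0.09
(556.8, -236, 180) shift [-1.7 -2.4 45.3] rows 1.1
```

View pics/g4.png

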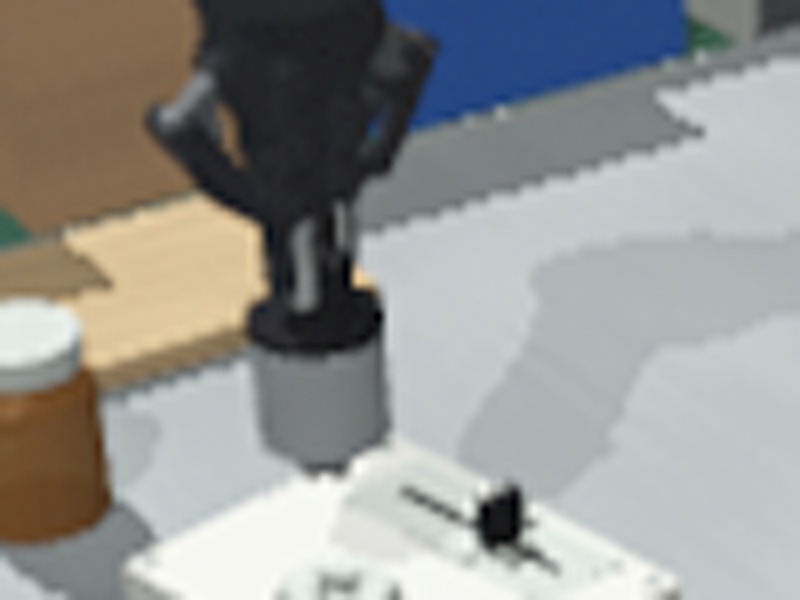

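The scene view shows the cup upright, held above the mill, body columns about 255-388 in the crop (orig ≈272-288) and shank tip near (325,470). Checking its axis against the tool.

```bash
python3 - <<'E'
from h import *
np.set_printoptions(precision=1,suppress=True)
def proj(n,P):
    c=calibration(n);M=c["cam_to_world"];p=(np.atleast_2d(P)-M[:3,3])@M[:3,:3];s=np.c_[p[:,0]/-p[:,2],-p[:,1]/-p[:,2]]
    s*=1+c["k1"]*(s**2).sum(1,keepdims=True);return s*[c["fx"],c["fy"]]+[c["cx"],c["cy"]]
o=get_obs();x,y,z=o["ee_pos"]
f=cv2.cvtColor(grab_frame("scene"),cv2.COLOR_RGB2GRAY).astype(float)
print(f[148,262:298].astype(int))
def mid(f,r,a,b,th):
    v=f[r,a:b];i=np.nonzero(v<th)[0];i=i[i>0];l,h=i[0],i[-1]
    L=a+l-(th-v[l])/(v[l-1]-v[l]);H=a+h+(th-v[h])/(v[h+1]-v[h]);return (L+H)/2,H-L
for r in(146,148,150): print(r,mid(f,r,262,298,155))
P=proj("scene",[[x,y,z-65.3],[x,y,z-15.3]]);print("pred axis",P)
# cup before grasp in the first scene picture
g=cv2.imread("pics/scene0.png",0).astype(float)
print(g[236,352:395].astype(int));print(g[168,270:296].astype(int),g[174,262:300].astype(int))
print("pred cup0",proj("scene",[[501.3,176.4,40],[501.3,176.4,90]]),"pred socket",proj("scene",[[556.8,-236,84]]))
E
```

```text
[192 199 198 196 195 194 194 195 198 172 133 120 124 124 124 125 126 125
 125 123 122 120 116 113 107  99 140 192 200 198 198 198 198 197 197 197]
146 (np.float64(280.53472222222223), np.float64(14.569444444444457))
148 (np.float64(279.8621794871795), np.float64(16.852564102564088))
150 (np.float64(279.91272727272724), np.float64(16.73454545454541))
pred axis [[279.9 153.6]
 [278.8 140.2]]
[194 194 194 200 199 200 202 204 205 187 140 118 114 115 118 121 125 120
 120 113 112 103 109 109 115 122 117 112 103 126 167 185 190 191 192 193
 193 194 193 191 191 193 194]
[242 242 242 242 242 242 242 242 242 242 242 242 243 243 243 243 242 242
 242 243 243 244 235 230 213 213] [215 240 245 244 243 242 242 242 242 242 243 245 205 187 216 231 226 201
 166 205 207 189 202 227 233 221 178 130 213 240 243 242 242 242 242 242
 242 242]
pred cup0 [[370.5 242.3]
 [371.7 228.9]] pred socket [[281.7 172.6]]
```

```bash
python3 -c "
from h import *
go((557,-237.4,172))"
```

```text
t 11.7 pos [ 558.9 -234.2  225.3] yaw_y 9.53 w 11.0 gf 60.476510524749756 F [-0.  -0.3 -2.6] q7 0.63 tilt 0.07
(557, -237.4, 172) shift [-2.9 -2.4 53.3] rows 1.3
```

>>> carry_out([
  [-0.003, -0.0024, 0.012],
  [0, 0, 0.015],
  [0, 0, 0.015],
  [0, 0, 0.01],
  [0, 0, 0],
], grip=[0, 0, 0, 0, 0], spin=[0, 0, 0, 0, 0])

```text
t: 12.12
ee_pos: [554.9, -238.0, 170.1]
tcp_rot: [-2.028, -2.393, 0.003]
ft_force: [-0.6, 0.1, -3.0]
width: 10.8
gripper_force: 60.2
```

>>> carry_out([
  [0, 0, 0],
  [0, 0, 0],
  [0, 0, 0],
], grip=[0, 0, 0], spin=[0, 0, 0])

```text
t: 12.37
ee_pos: [557.3, -239.4, 174.3]
tcp_rot: [2.031, 2.395, 0.002]
ft_force: [0.3, -0.5, -1.9]
width: 10.8
gripper_force: 60.2
```

```bash
python3 -c "
from h import *
go((557,-237.4,165))
f=grab_frame('scene')[125:185,240:320];cv2.imwrite('pics/g5.png',cv2.cvtColor(cv2.resize(f,(800,600),interpolation=cv2.INTER_CUBIC),4))"
```

```text
t 12.3667 pos [ 557.3 -239.4  174.3] yaw_y 9.41 w 10.8 gf 60.2254056930542 F [ 0.3 -0.5 -1.9] q7 0.65 tilt 0.1
(557, -237.4, 165) shift [ 2.  -0.   9.3] rows 0.2
```

View pics/g5.png

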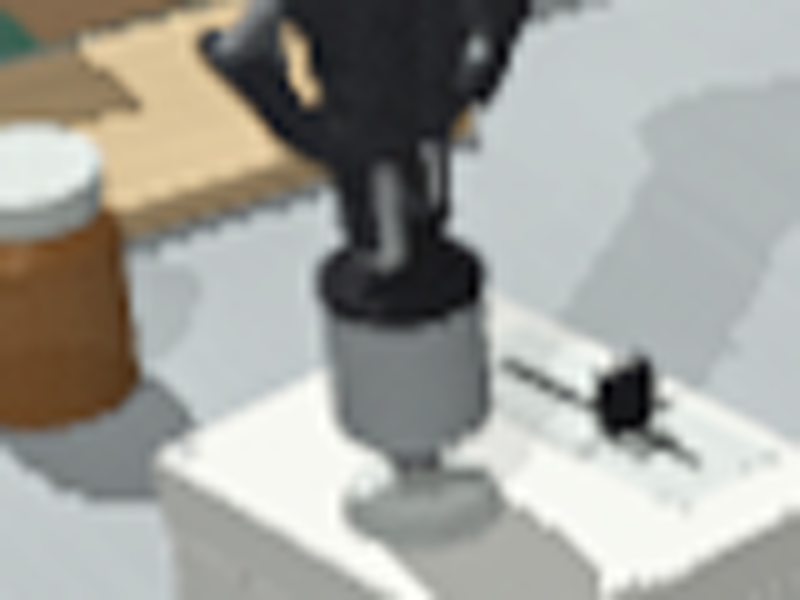

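The shank tip (418,462) is just above the socket (centre ≈ (425,505)), about 0.5 px left, in line with the measured 2 mm error. Correcting, then lowering gently.

>>> carry_out([
  [0.002, 0, 0.002],
  [0, 0, 0.003],
  [0, 0, 0.003],
  [0, 0, 0],
  [0, 0, 0],
], grip=[0, 0, 0, 0, 0], spin=[0, 0, 0, 0, 0])

```text
t: 12.83
ee_pos: [556.2, -237.0, 164.9]
tcp_rot: [-2.031, -2.395, -0.0]
ft_force: [-0.4, -0.7, -2.2]
width: 10.7
gripper_force: 60.3
```

>>> carry_out([
  [0, 0, 0.002],
  [0, 0, 0.002],
  [0, 0, 0],
  [0, 0, 0],
  [0, 0, 0],
], grip=[0, 0, 0, 0, 0], spin=[0, 0, 0, 0, 0])

```text
t: 13.25
ee_pos: [556.4, -237.1, 161.3]
tcp_rot: [-2.032, -2.396, -0.0]
ft_force: [-0.1, -0.4, -2.5]
width: 10.6
gripper_force: 60.4
```

```bash
python3 -c "
from h import *
go((557,-237.4,157))"
```

```text
t 13.25 pos [ 556.4 -237.1  161.3] yaw_y 9.41 w 10.6 gf 60.40017485618591 F [-0.1 -0.4 -2.5] q7 0.65 tilt 0.02
(557, -237.4, 157) shift [-0.4  0.6  4.3] rows 0.1
```

No contact force with the tip about 6 mm into the slot; continuing.

>>> carry_out([
  [0, 0, 0.002],
  [0, 0, 0.002],
  [0, 0, 0.002],
  [0, 0, 0],
  [0, 0, 0],
], grip=[0, 0, 0, 0, 0], spin=[0, 0, 0, 0, 0])

```text
t: 13.67
ee_pos: [556.3, -237.0, 155.0]
tcp_rot: [-2.031, -2.396, -0.0]
ft_force: [0.1, 0.0, -2.5]
width: 10.7
gripper_force: 60.4
```

>>> carry_out([
  [0, 0, 0.002],
  [0, 0, 0.002],
  [0, 0, 0.002],
  [0, 0, 0],
  [0, 0, 0],
], grip=[0, 0, 0, 0, 0], spin=[0, 0, 0, 0, 0])

```text
t: 14.08
ee_pos: [556.4, -237.1, 149.4]
tcp_rot: [-2.032, -2.396, -0.001]
ft_force: [-0.4, -0.2, -2.1]
width: 10.9
gripper_force: 60.5
```

```bash
python3 -c "
from h import *
go((557,-237.4,149))"
```

```text
t 14.0833 pos [ 556.4 -237.1  149.4] yaw_y 9.4 w 10.9 gf 60.463528633117676 F [-0.4 -0.2 -2.1] q7 0.66 tilt 0.03
(557, -237.4, 149) shift [-0.4  0.6  0.4] rows 0.0
```

>>> carry_out([
  [0, 0, 0.001],
  [0, 0, 0.001],
  [0, 0, 0.0015],
  [0, 0, 0],
  [0, 0, 0],
], grip=[0, 0, 0, 0, 0], spin=[0, 0, 0, 0, 0])

```text
t: 14.5
ee_pos: [556.5, -237.2, 146.2]
tcp_rot: [2.032, 2.396, 0.001]
ft_force: [-1.6, 0.9, 4.2]
width: 11.2
gripper_force: 61.3
```

>>> carry_out([
  [0, 0, 0.0015],
  [0, 0, 0.0015],
  [0, 0, 0.001],
  [0, 0, 0],
  [0, 0, 0],
], grip=[0, 0, 0, 0, 0], spin=[0, 0, 0, 0, 0])

```text
t: 14.92
ee_pos: [556.5, -237.3, 142.5]
tcp_rot: [2.032, 2.396, 0.001]
ft_force: [-2.4, 0.9, 7.4]
width: 10.3
gripper_force: 61.8
```

```bash
python3 -c "
from h import *
go((557,-237.4,141))"
```

```text
t 14.9167 pos [ 556.5 -237.3  142.5] yaw_y 9.4 w 10.3 gf 61.765944957733154 F [-2.4  0.9  7.4] q7 0.66 tilt 0.03
(557, -237.4, 141) shift [-0.2  0.5  1.5] rows 0.0
```

>>> carry_out([
  [0, 0, 0.001],
  [0, 0, 0.001],
  [0, 0, 0.0005],
  [0, 0, 0],
  [0, 0, 0],
], grip=[0, 0, 0, 0, 0], spin=[0, 0, 0, 0, 0])

```text
t: 15.33
ee_pos: [556.6, -237.3, 141.1]
tcp_rot: [2.032, 2.396, 0.002]
ft_force: [-3.4, 1.7, 11.3]
width: 10.8
gripper_force: 62.6
```

>>> carry_out([
  [0, 0, 0.0005],
  [0, 0, 0],
  [0, 0, 0],
  [0, 0, 0],
  [0, 0, 0],
], grip=[0, 0, 0, 0, 0], spin=[0, 0, 0, 0, 0])

```text
t: 15.75
ee_pos: [556.6, -237.4, 141.0]
tcp_rot: [2.032, 2.396, 0.002]
ft_force: [-5.7, 2.6, 14.4]
width: 11.0
gripper_force: 62.9
```

```bash
python3 -c "
from h import *
go((557,-237.4,141))
Z=lambda n,x,y,w,h:cv2.cvtColor(cv2.resize(grab_frame(n)[y:y+h,x:x+w],(800,600),interpolation=cv2.INTER_CUBIC),4)
cv2.imwrite('pics/g6.png',Z('scene',240,130,80,60))"
```

```text
t 15.75 pos [ 556.6 -237.4  141. ] yaw_y 9.4 w 11.0 gf 62.9162871837616 F [-5.7  2.6 14.4] q7 0.66 tilt 0.09
(557, -237.4, 141) shift [-0.1  0.4  0. ] rows 0.0
```

View pics/g6.png

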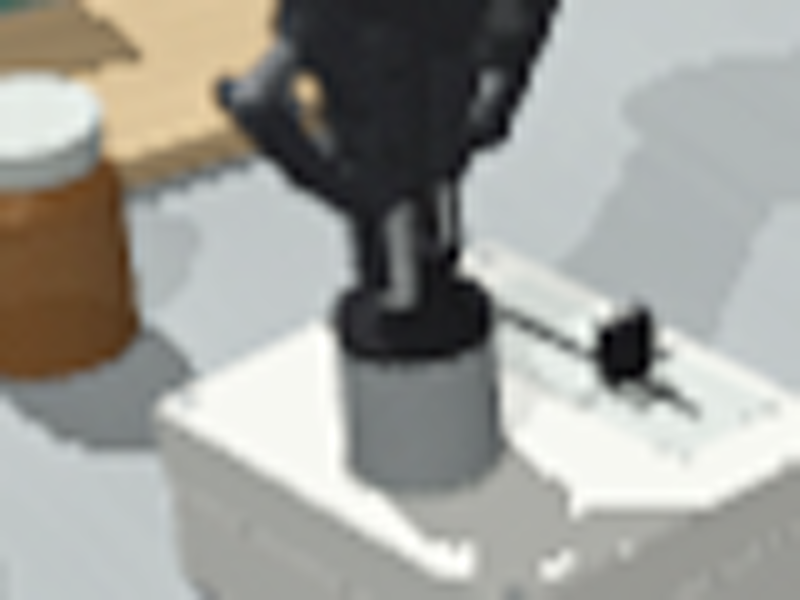

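The cup is seated flush on the mill, underside near crop (420,485). The push is 17 N above the earlier free reading, past the 12 N spring stop. Slide grip is unchanged at (625,345). Handing in.

```bash
python3 -c "
from station import *
print(sign_off())"
```

```text
the job is handed in; nothing more can be done
None
```

I handed the job in with the speed slide within about 1 mm of the mark and the cup meshed in the drive socket, upright, still held and pressed down to the stop; the judge returned no verdict.

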